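Snap the cap that fits onto the glass bottle and keep it pressed on its seal

ROBOT

A 6-joint arm with a two-finger parallel gripper is mounted at the origin on a cart in front of the work surface, level with it; the furniture and walls round the work are solid. World frame = base frame: x ahead of the robot, y to its left, z up, the work surface at z = 0. Lengths are in mm, angles in rad, forces in N, time in s.
With the tool pointing down it reaches from about 275 to 750 mm from the base axis. Payload 10.2 kg.
Tool frame: the origin (TCP) lies at the very end of the fingers, on their centre line; the grasp point (between the pads) lies ctrl.grip_depth behind it (ctrl.grip_depth is the distance from the TCP to the grasp point, in mm); z points along the fingers, y is the direction in which the jaws open and shut (so a half turn about z gives the same grasp; the last joint's range is limited). The gripper opens to 85 mm and grips with 20 to 120 N. Pads are 22 mm wide; open, the fingers measure 114 mm over their backs; the gripper's body (76 mm by 85 mm) begins 54 mm behind the grasp point. The pads swing forward as they close: fully open they stand 13 mm farther back than shut.
Start: joints at [1.112, 0.313, 1.498, -0, 1.331, -0.223], TCP at [122.664, 510.475, 231.294] pointing down, gripper open.
Joint ranges: [-2.94, 2.94], [-0.97, 2.17], [0.19, 2.56], [-1.23, 4.37], [0.02, 3.11], [-2.88, 2.88]. Speed limits (rad/s): [2.39, 2.39, 3.01, 3.14, 3.14, 3.14].

INTERFACE

Orientations are given as a unit quaternion [w, x, y, z].
In Python, from rig import telemetry, eyes, ctrl, nets gives the robot as it stands. The module is installed in compiled form; this text tells all that it offers.
- The arm moves only by the tool drive_tool, never from a script. Its argument "series" is text: rows parted by semicolons, each of 7 numbers parted by spaces: the shift along the tool's x, y, z normalised to -1 to 1, where 1 is 0.12 m, then the turn, a rotation vector about the tool's x, y, z normalised to -1 to 1, where 1 is 0.5 rad, then the opening, from 0 (shut) to 1 (fully open). In form: tx ty tz wx wy wz hand; .... A call has 1 to 20 rows; each row is the pose to reach, as a shift and turn from the pose measured when the call began, along the tool's axes at that moment; what a row does not reach only later rows make up. A row lasts 1/10 s, in which the tool goes at most 50 mm and 8.59 degrees, less where a joint would pass 70% of its speed; a pose out of reach is approached as far as the arm can. A call with a number of a shift or a turn outside -1 to 1 is refused whole. A call with a gripper value outside its range is refused whole. The fingers move at their own pace and stop on an object; "newtons" is the grip in N (left out, the last holds). Time passes only in rows, so rows that repeat a pose let the fingers close. It gives the time, the measured TCP pose, the force and the opening at its end, in the units of the state.
- telemetry.sense(): the state, without advancing time (a new reading comes with each control period).
- eyes.capture(name): name is "scene" or "top" or "wrist"; returns a dict with "frame" (400x640x3 uint8, red, green, blue), "fx", "fy", "cx", "cy" (pixels), "view" (4x4, takes a point from world to camera coordinates). Camera axes: x right, y up, looking along -z (the intrinsics and any distortion apply to the point x, -y, -z); pixel columns grow to the right and rows downward; lengths in mm; the calibration is good to about 2 mm. A picture is of the moment at which its call begins. There is no depth.
- ctrl.finish_job(): hands the job in, once; it reports no verdict.
Trained networks look in a picture, given as the dict that the camera call returned (one of the last four; its "shot" number tells which), for a name from the list of things; names that differ only in an ending like _2 or _b are one class to them, and where a whole thing is asked for, a point or a joint stands for the part that bears it (a point fixed in the world has none). Each returns a list of dicts, best first, with "confidence" (0 to 1); they miss things now and then, are a little off and sometimes report something else, mostly with a low value. They report only what shows in the picture. A call takes as long as a camera call. They do not tell look-alikes from the thing itself.
- nets.spot_in(name, picture): "rect" ([left, top, right, bottom] in pixels, round what is visible of it).
The state is a dict: "time_s": time; "joints": joint angles; "dq": joint speeds; "tau": joint torques, N m; "eef_pos": TCP position; "ee_rot": TCP orientation; "force": force on the tool from outside, world axes, zero at the start; "wrist_torque": the same for the moment, N m; "grip_width": opening from 0.0 (shut) to 1.0 (fully open).
Only numpy, scipy, OpenCV 4.12 (cv2) and the standard library are available. Lean on these libraries where they do the work, as an engineer would, in place of code of your own. Each camera call takes 0.05 s, during which the arm holds its last target. There are 200 camera calls.

TASK

Close the open brown glass bottle: three snap caps lie on the wooden board and only one of them fits its neck. Pick that cap up, set it straight on the bottle's mouth and press it down firmly, though without leaning hard on the glass, until it clicks, then keep pressing so that it sits fully down on its springy seal, and finish while still holding it pressed down like that. The bottle stays standing where it is, and the other two caps and the glass mug stay where they are.

Things in the scene. Friction and masses are not known exactly. Their poses are not given: they have to be found in the camera images.
- bottle: the open brown glass bottle, loose, upright on the worktop, about 0.5 kg: body 72 mm across to a height of 48 mm, neck 33 mm across from 76 mm up, a round bead 40 mm across 90 mm up, rim 34 mm across at 98 mm. Origin: centre of its underside. A sister bottle at the back, already closed, is left alone.
- bottle_rim (a point): centre of the open bottle's mouth, level with the rim, 98 mm above its underside
- board: fixed wooden board, 130 x 360 x 14 mm. Origin: centre of its underside on the worktop; y along its length. The caps lie on it in a row along y, about 110 mm apart, in any order.
- cap_54: loose grey plastic snap cap 54 mm across, 41 mm high, for a bottle with a 40 mm neck bead; the three caps differ only in diameter. Lies foot down on the board. Origin: centre of its foot (lower edge), z up. Skirt of six sprung tongues and six stiff ribs, with 1.5 mm of play round the bead; fully down on the bottle, its foot is 16 mm below the rim.
- cap_54_top (a point): top centre of the 54 mm cap's round finger knob, 41 mm above its foot. The knob is 22 mm across and 20 mm high and stands on the flat deck, whose top is 21 mm above the foot. The other caps have the same knob and heights.
- cap_54_seal (a joint): squeeze of the 54 mm cap's sprung seal: 0 free, 0.004 m fully down. Pressing the cap on, the push rises to 10 to 14 N with the foot 8 mm below the rim, then drops sharply to nothing: the click. From there 5 to 8 N squeezes the seal until the cap bears hard on the rim. If let go, the cap rises about 1.6 mm, still latched.
- cap_46: loose grey plastic snap cap 46 mm across, 41 mm high, for a bottle with a 32 mm neck bead; the three caps differ only in diameter. Lies foot down on the board. Origin: centre of its foot (lower edge), z up. It cannot go over the 40 mm bead.
- cap_62: loose grey plastic snap cap 62 mm across, 41 mm high, for a bottle with a 48 mm neck bead; the three caps differ only in diameter. Lies foot down on the board. Origin: centre of its foot (lower edge), z up. It drops loosely over the 40 mm bead and never clicks.
- mug: a loose clear glass mug, 103 x 136 x 88 mm, a bystander between and behind the board and the bottle; origin at the centre of its underside
There are look-alikes about, which are no part of the job. What is shaped like the cap_54 but red is not meant.

How it is judged (in metres and radians):
On the way, in this order (a step that is already met when the one before it is completed fails the run):
1. the 54 mm cap is lifted clear of the board (height (world z) of cap_54 above 0.06 m), for 0.1 s.
2. the 54 mm cap has clicked: its tongues are under the bottle's bead (z of cap_54 in the frame of bottle between 0.078 and 0.0848 m and horizontal distance between cap_54 and bottle_rim below 0.004 m and angle between the z axis of cap_54 and the z axis of bottle, either way round below 0.08 rad), for 0.1 s.
At the end, for the whole second after the job is handed in: 54 mm cap still pressed on by the robot: foot over 15.1 mm below the rim, seal squeezed over 3 mm, within 4 mm and 0.06 rad of the bottle's axis; bottle upright (0.06 rad), at rest on the worktop, within 40 mm of its start; other caps and mug within 30 mm of theirs (z of cap_54 in the frame of bottle between 0.078 and 0.0829 m and value of joint cap_54_seal above 0.003 m and horizontal distance between cap_54 and bottle_rim below 0.004 m and angle between the z axis of cap_54 and the z axis of bottle, either way round below 0.06 rad and contact force between any of the fingers, the arm and cap_54 above 2 N and angle between bottle's own z axis and vertical below 0.06 rad and height (world z) of bottle below 0.005 m and distance of bottle from where it was at the start of the episode below 0.04 m and linear speed of bottle below 0.02 m/s and distance of each of cap_46, cap_62, mug from where it was at the start of the episode below 0.03 m); the arm keeps its last pose, push and grip.
It fails at once if the bottle is tipped (angle between bottle's own z axis and vertical above 0.25 rad).
It fails at once if another cap is put on the bottle (contact force between bottle and cap_46 above 0.5 N or contact force between bottle and cap_62 above 0.5 N).
It fails at once if the bottle is leaned on hard (more than 70 N) (contact force between bottle and cap_54 above 70 N).
It also fails if it takes over 43 s, if anything falls off the work surface, if the arm or the gripper's body presses on something with over 40 N, if the wrist force passes 120 N, or if a joint passes its speed limit or range.

## Working session

There is one attempt and no reset: what is moved stays moved. The work goes in short steps, Python scripts to look and compute and a tool call to move; the robot and the scene stay as the last step left them, time stands still between calls to the robot, and variables do not carry over. Pictures are saved under pics/ and viewed, about 8 in all and at most 12, crops included, and the job is handed in when it is done.

Besides the shell and the picture viewer there is one more tool, called in YAML: its name, and indented under it one key for each argument. drive_tool: Moves the arm, as the interface text tells. Scaled input: -1 to 1 covers 0.12 m each way for a shift and 0.5 rad each way for a turn. Its arguments: {"type":"object","properties":{"series":{"type":"string"},"newtons":{"type":"number"}},"required":["series"]}

```bash
mkdir -p pics; cat > h.py <<'E'
from rig import telemetry, eyes, ctrl, nets
import numpy as np, cv2
def save(p,name,crop=None,scale=1):
    im=p["frame"][:,:,::-1]
    if crop: l,t,r,b=crop; im=im[t:b,l:r]
    cv2.imwrite("pics/"+name,cv2.resize(im,None,fx=scale,fy=scale,interpolation=cv2.INTER_CUBIC))
def ray(p,u,v):
    V=np.array(p["view"]);R=V[:3,:3];t=V[:3,3]
    d=np.array([(u-p["cx"])/p["fx"],-(v-p["cy"])/p["fy"],-1.])
    return -R.T@t, R.T@d
def at(p,u,v,z):
    o,d=ray(p,u,v); return o+d*(z-o[2])/d[2]
def proj(p,P):
    V=np.array(p["view"]);c=V[:3,:3]@np.array(P,float)+V[:3,3]
    return p["cx"]+p["fx"]*c[0]/-c[2], p["cy"]-p["fy"]*c[1]/-c[2]
E
python3 - <<'E'
from h import *
s=telemetry.sense();print({k:np.round(v,3) for k,v in s.items()},ctrl.grip_depth)
for c in ["top","scene"]:
    p=eyes.capture(c);save(p,c+"0.png")
    print(c,{k:v for k,v in p.items() if k!="frame" and k!="view"},np.round(p["view"],3).tolist())
    for n in ["bottle","cap_54","cap_46","cap_62","mug","board"]:
        for r in nets.spot_in(n,p)[:4]:
            l,t,R,b=r["rect"];print(n,np.round(r["rect"]),round(r["confidence"],2),np.round(at(p,(l+R)/2,(t+b)/2,98 if n=="bottle" else 45)[:2]))
E
```

```text
{'time_s': np.float64(0.0), 'joints': array([ 1.112,  0.313,  1.498, -0.   ,  1.331, -0.223]), 'dq': array([ 0.001, -0.   ,  0.002,  0.001,  0.   ,  0.002]), 'tau': array([-0.0000e+00, -4.1227e+01, -2.5974e+01, -0.0000e+00,  4.0000e-03,
       -0.0000e+00]), 'eef_pos': array([122.536, 510.234, 230.73 ]), 'ee_rot': array([-0.   ,  0.118,  0.993, -0.001]), 'force': array([0.604, 0.136, 0.725]), 'wrist_torque': array([0.042, 0.015, 0.002]), 'grip_width': np.float64(1.0)} 18.700000000000003
top {'fx': 461.26481861276056, 'fy': 461.26481861276056, 'cx': 316.71367390951207, 'cy': 199.77611032044024, 'shot': 1} [[-0.027, -1.0, -0.007, 210.919], [0.99, -0.028, 0.141, -503.81], [-0.141, -0.003, 0.99, -1263.787], [0.0, 0.0, 0.0, 1.0]]
bottle [433. 208. 462. 234.] 0.96 [ 434. -150.]
bottle [288. 197. 310. 216.] 0.55 [485. 244.]
cap_54 [329. 196. 347. 217.] 0.83 [488. 138.]
cap_54 [377. 184. 398. 200.] 0.79 [524.  -2.]
cap_54 [288. 196. 309. 217.] 0.72 [492. 248.]
cap_54 [252. 211. 269. 226.] 0.68 [460. 355.]
cap_46 [329. 196. 347. 217.] 0.83 [488. 138.]
cap_46 [377. 184. 398. 200.] 0.79 [524.  
[... 601 characters left out ...]
.0, 0.0, 1.0]]
bottle [362. 261. 398. 315.] 0.78 [ 400. -235.]
cap_54 [317. 213. 334. 232.] 0.74 [476. 106.]
cap_54 [356. 238. 376. 262.] 0.64 [497. -46.]
cap_54 [228. 167. 246. 181.] 0.61 [378. 499.]
cap_54 [258. 166. 269. 178.] 0.59 [457. 478.]
cap_46 [317. 213. 334. 232.] 0.74 [476. 106.]
cap_46 [356. 238. 376. 262.] 0.64 [497. -46.]
cap_46 [228. 167. 246. 181.] 0.61 [378. 499.]
cap_46 [258. 166. 269. 178.] 0.59 [457. 478.]
cap_62 [317. 213. 334. 232.] 0.74 [476. 106.]
cap_62 [356. 238. 376. 262.] 0.64 [497. -46.]
cap_62 [228. 167. 246. 181.] 0.61 [378. 499.]
cap_62 [258. 166. 269. 178.] 0.59 [457. 478.]
mug [361. 193. 413. 239.] 0.7 [637.  69.]
board [254. 186. 365. 250.] 0.9 [451. 147.]
```

```bash
python3 - <<'E'
import cv2
a=cv2.imread("pics/top0.png")[120:250,220:480];cv2.imwrite("pics/topc.png",cv2.resize(a,None,fx=3,fy=3,interpolation=cv2.INTER_CUBIC))
E
```

```text
(no output)
```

View pics/topc.png

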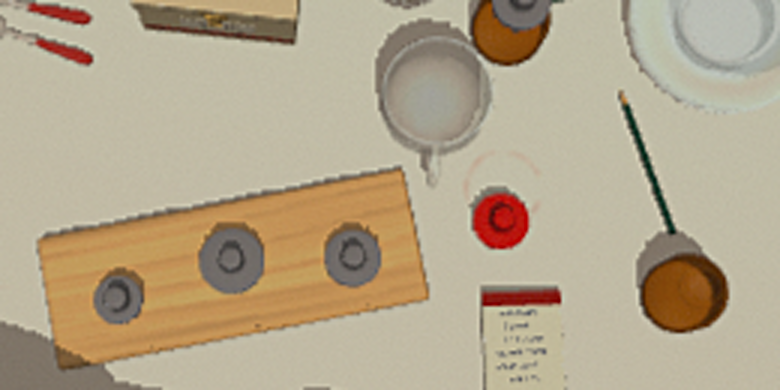

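View pics/scene0.png

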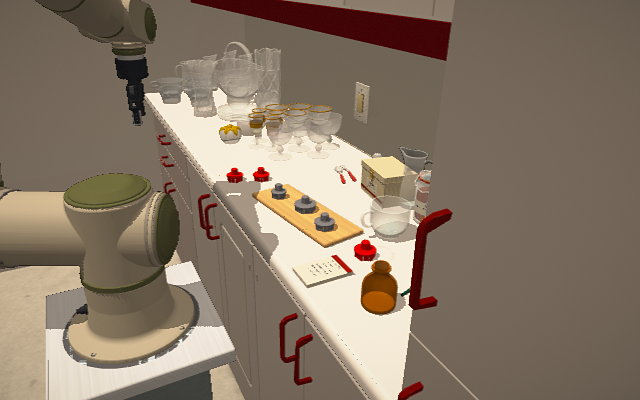

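The look-alikes are the grey caps at top pixels (260,219) small, (297,206) large and (337,205) medium, and the red one at (386,192). By width (50:66:56) the medium grey cap at (337,205) is the 54 mm one. The open bottle is at (447,217), and the closed one at the back is near (390,133). I'm moving towards the cap.

drive_tool:
  series: "-0.4 -0.25 0 0 0 0 1; -0.8 -0.5 0 0 0 0 1; -1 -0.62 0 0 0 0 1; -1 -0.62 0 0 0 0 1"
  newtons: 60

```text
time_s: 1.1
eef_pos: [224.6, 407.7, 231.5]
ee_rot: [0.0, 0.12, 0.993, -0.0]
force: [-0.0, 1.4, -0.2]
grip_width: 0.997
```

drive_tool:
  series: "-0.4 -0.25 0 0 0 0 0.6; -0.8 -0.5 0 0 0 0 0.6; -1 -0.62 0 0 0 0 0.6; -1 -0.62 0 0 0 0 0.6"

```text
time_s: 1.5
eef_pos: [326.1, 304.6, 231.7]
ee_rot: [0.001, 0.123, 0.992, -0.0]
force: [-0.0, 0.3, -0.6]
grip_width: 0.599
```

drive_tool:
  series: "-0.4 -0.25 0 0 0 0 0.6; -0.8 -0.5 0 0 0 0 0.6; -1 -0.62 0 0 0 0 0.6; -1 -0.62 0 0 0 0 0.6"

```text
time_s: 1.9
eef_pos: [426.8, 201.0, 231.7]
ee_rot: [0.001, 0.125, 0.992, -0.001]
force: [-0.7, 0.3, 0.4]
grip_width: 0.602
```

```bash
python3 - <<'E'
from h import *
s=telemetry.sense();print({k:np.round(v,3) for k,v in s.items() if k in("time_s","joints","eef_pos","ee_rot","grip_width","force")})
p=eyes.capture("wrist");save(p,"w1.png")
print(p["fx"],p["cx"],p["cy"],np.round(p["view"],3).tolist())
for n in ["cap_54","bottle"]:
  for r in nets.spot_in(n,p)[:5]:
    l,t,R,b=r["rect"];print(n,np.round(r["rect"]),round(r["confidence"],2),np.round(at(p,(l+R)/2,(t+b)/2,35)[:2]))
print("tip",proj(p,s["eef_pos"]))
E
```

```text
{'time_s': np.float64(1.9), 'joints': array([ 0.192,  0.194,  1.65 , -0.002,  1.295, -1.128]), 'eef_pos': array([426.812, 201.016, 231.667]), 'ee_rot': array([ 0.001,  0.125,  0.992, -0.001]), 'force': array([-0.735,  0.305,  0.365]), 'grip_width': np.float64(0.602)}
323.46273702768286 316.0850074439254 199.11492219361048 [[0.247, 0.969, -0.0, -301.19], [-0.932, 0.237, -0.273, 385.941], [-0.264, 0.068, 0.962, -279.355], [0.0, 0.0, 0.0, 1.0]]
cap_54 [614.  29. 640.  80.] 0.89 [387. 522.]
cap_54 [253. 212. 305. 264.] 0.82 [487. 144.]
cap_54 [591. 110. 640. 159.] 0.82 [463. 511.]
cap_54 [448. 144. 492. 189.] 0.81 [459. 362.]
cap_54 [154. 265. 199. 300.] 0.79 [512.  11.]
bottle [  0. 232.  66. 306.] 0.62 [ 454. -144.]
tip (np.float64(313.57212250036406), np.float64(256.3445691824181))
```

View pics/w1.png

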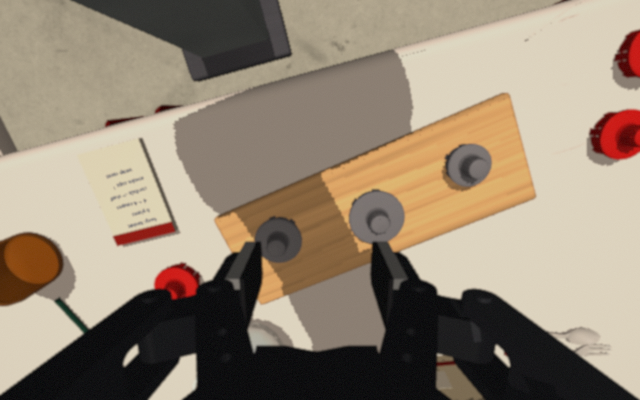

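The crop shows the medium cap at (278,240) at the near end of the board, next to the large one at (376,216) and the small one at (469,165). The bottle is at the left edge, around (30,265). I'm going above the medium cap.

drive_tool:
  series: "-0.3 -0.18 0.3 0 0 0 0.6; -0.62 -0.36 0.6 0 0 0 0.6; -0.62 -0.36 0.8 0 0 0 0.6; -0.62 -0.36 0.8 0 0 0 0.6; -0.62 -0.36 0.8 0 0 0 0.6"

```text
time_s: 2.55
eef_pos: [485.0, 145.6, 136.8]
ee_rot: [0.001, 0.121, 0.993, -0.0]
force: [0.7, 0.5, 0.4]
grip_width: 0.599
```

```bash
python3 - <<'E'
from h import *
s=telemetry.sense();print(np.round(s["eef_pos"],1),np.round(s["ee_rot"],3))
p=eyes.capture("wrist");save(p,"w2.png")
print(np.round(p["view"],3).tolist())
for r in nets.spot_in("cap_54",p)[:5]:
    l,t,R,b=r["rect"];print(np.round(r["rect"]),round(r["confidence"],2),np.round(at(p,(l+R)/2,(t+b)/2,35)[:2]))
print("tip",proj(p,s["eef_pos"]))
for z in(55,35,14):print(z,proj(p,[*s["eef_pos"][:2],z]))
E
```

```text
[485.  145.6 136.8] [ 0.001  0.121  0.993 -0.   ]
[[0.24, 0.971, 0.0, -259.132], [-0.934, 0.231, -0.272, 429.002], [-0.264, 0.065, 0.962, -168.865], [0.0, 0.0, 0.0, 1.0]]
[276. 172. 347. 239.] 0.86 [490. 142.]
[414. 136. 490. 217.] 0.82 [493. 252.]
[552.  60. 639. 129.] 0.79 [458. 360.]
[135. 239. 198. 298.] 0.59 [514.  11.]
tip (np.float64(313.62230019067005), np.float64(256.3452432019143))
55 (np.float64(314.4006799269483), np.float64(206.48184850720094))
35 (np.float64(314.5175560531158), np.float64(198.99470548708229))
14 (np.float64(314.62259792210597), np.float64(192.26567089277358))
```

View pics/w2.png

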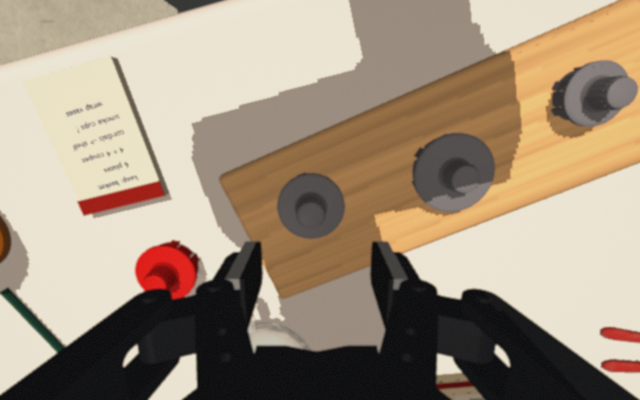

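The close view confirms the 54 mm cap: deck circle at (311,204), knob top at (310,209), about 3 mm off the tool axis. I'm correcting, descending and gripping the knob.

drive_tool:
  series: "-0.028 -0.023 0.2 0 0 0 0.6; -0.028 -0.023 0.4 0 0 0 0.6; -0.028 -0.023 0.6 0 0 0 0.6; -0.028 -0.023 0.75 0 0 0 0.6; -0.028 -0.023 0.83 0 0 0 0.6; -0.028 -0.023 0.83 0 0 0 0.6; -0.028 -0.023 0.83 0 0 0 0.6"

```text
time_s: 3.35
eef_pos: [489.3, 142.4, 39.5]
ee_rot: [0.003, 0.121, 0.993, 0.0]
force: [-0.0, -0.4, -0.2]
grip_width: 0.599
```

drive_tool:
  series: "0 0 0 0 0 0 0.2; 0 0 0 0 0 0 0.1; 0 0 0 0 0 0 0.1; 0 0 0 0 0 0 0.1; 0 0 0 0 0 0 0.1; 0 0 0 0 0 0 0.1; 0 0 0 0 0 0 0.1; 0 0 0 0 0 0 0.1"
  newtons: 70

```text
time_s: 4.15
eef_pos: [489.9, 142.5, 40.8]
ee_rot: [0.004, 0.121, 0.993, 0.001]
force: [-2.0, -0.1, 8.1]
grip_width: 0.223
```

drive_tool:
  series: "0 0 -0.1 0 0 0 0.1; 0 0 -0.3 0 0 0 0.1; 0 0 -0.6 0 0 0 0.1; 0 0 -0.9 0 0 0 0.1; 0 0 -1 0 0 0 0.1; 0 0 -1 0 0 0 0.1; 0 0 -1 0 0 0 0.1"

```text
time_s: 4.85
eef_pos: [488.3, 142.4, 159.7]
ee_rot: [0.003, 0.121, 0.993, 0.0]
force: [-0.8, 0.6, -0.1]
grip_width: 0.224
```

```bash
python3 - <<'E'
from h import *
s=telemetry.sense();print(np.round(s["eef_pos"],1),np.round(s["ee_rot"],4),np.round(s["wrist_torque"],2))
p=eyes.capture("wrist");save(p,"w3.png")
t=s["eef_pos"]
for dz in(0,-3,-6,-26):print(dz,proj(p,[t[0],t[1],t[2]+dz]))
for r in nets.spot_in("bottle",p)[:3]:print(np.round(r["rect"]),r["confidence"])
E
```

```text
[488.3 142.4 159.7] [3.100e-03 1.210e-01 9.926e-01 4.000e-04] [-0.01 -0.01  0.01]
0 (np.float64(313.582653279633), np.float64(256.28616887574424))
-3 (np.float64(313.61611478336016), np.float64(253.5561548742618))
-6 (np.float64(313.64838196811405), np.float64(250.92358142852237))
-26 (np.float64(313.83719378546584), np.float64(235.51904643752295))
[  0. 187.  36. 260.] 0.68
```

View pics/w3.png

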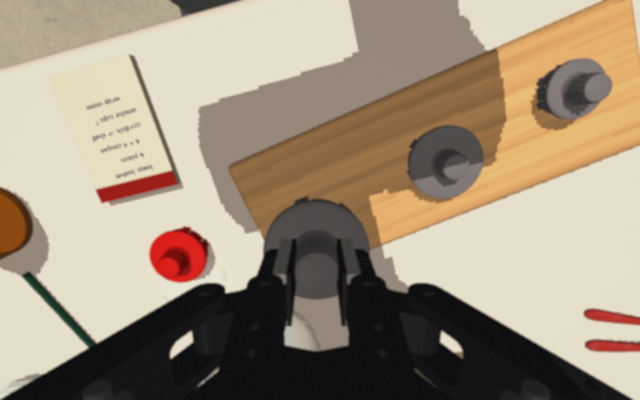

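The cap is held level under the fingers, with its deck centred near (317,249). I'm carrying it towards the bottle and stopping beside it for a look.

drive_tool:
  series: "-0.06 -0.25 0 0 0 0 0.1; -0.13 -0.55 0 0 0 0 0.1; -0.2 -0.8 0 0 0 0 0.1; -0.2 -0.8 0 0 0 0 0.1"

```text
time_s: 5.35
eef_pos: [488.2, 40.7, 158.1]
ee_rot: [0.001, 0.123, 0.992, 0.0]
force: [0.1, 0.4, -0.1]
grip_width: 0.222
```

drive_tool:
  series: "-0.06 -0.25 0 0 0 0 0.1; -0.13 -0.55 0 0 0 0 0.1; -0.2 -0.8 0 0 0 0 0.1; -0.2 -0.8 0 0 0 0 0.1"

```text
time_s: 5.75
eef_pos: [487.9, -60.4, 157.1]
ee_rot: [0.001, 0.124, 0.992, 0.0]
force: [0.2, 0.3, -0.6]
grip_width: 0.221
```

drive_tool:
  series: "-0.06 -0.25 0 0 0 0 0.1; -0.13 -0.55 0 0 0 0 0.1; -0.2 -0.8 0 0 0 0 0.1; -0.2 -0.8 0 0 0 0 0.1; -0.2 -0.8 0 0 0 0 0.1; -0.2 -0.8 0 0 0 0 0.1"

```text
time_s: 6.35
eef_pos: [487.4, -157.8, 156.7]
ee_rot: [0.0, 0.124, 0.992, 0.0]
force: [0.4, -0.8, -0.7]
grip_width: 0.223
```

```bash
python3 - <<'E'
from h import *
s=telemetry.sense();print(s["time_s"],np.round(s["eef_pos"],1),np.round(s["ee_rot"],4))
p=eyes.capture("wrist");save(p,"w4.png")
np.savez("w4.npz",**p)
t=s["eef_pos"]
for r in nets.spot_in("bottle",p)[:3]:print(np.round(r["rect"]),r["confidence"])
E
```

```text
6.35 [ 487.4 -157.8  156.7] [1.000e-04 1.237e-01 9.923e-01 4.000e-04]
[242. 106. 335. 197.] 0.6
```

View pics/w4.png

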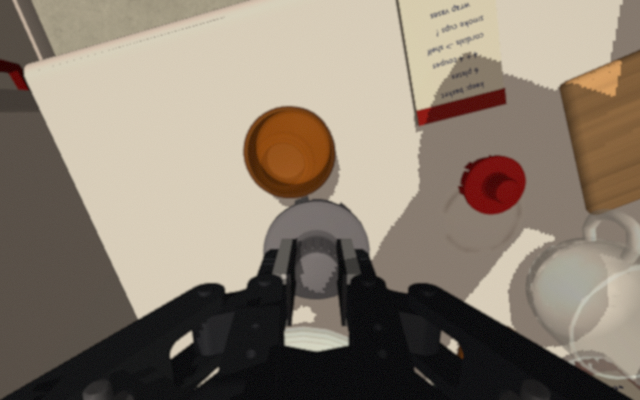

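```bash
python3 - <<'E'
from h import *
p=dict(np.load("w4.npz"));
print("cam",ray(p,0,0)[0])
im=p["frame"][90:210,230:350,::-1].copy()
lab=cv2.cvtColor(im,cv2.COLOR_BGR2LAB);lab[:,:,0]=cv2.createCLAHE(4,(3,3)).apply(lab[:,:,0]);im2=cv2.cvtColor(lab,cv2.COLOR_LAB2BGR)
f=lambda a:cv2.resize(a,None,fx=3.3,fy=3.3,interpolation=cv2.INTER_CUBIC)
cv2.imwrite("pics/w4c.png",np.hstack([f(im),f(im2)]))
# body outline: brown mask circle
hsv=cv2.cvtColor(p["frame"],cv2.COLOR_RGB2HSV)
m=((hsv[:,:,1]>150)&(hsv[:,:,0]<20)).astype(np.uint8);m[:,:230]=0;m[:,350:]=0;m[:95]=0;m[205:]=0
c=max(cv2.findContours(m,0,1)[0],key=cv2.contourArea);print("brown",cv2.minEnclosingCircle(c),cv2.fitEllipse(c))
# cap deck arc: fit from edge points on the top half
g=cv2.cvtColor(p["frame"],cv2.COLOR_RGB2GRAY)
print(g[225,255:280],g[225,355:380])
# model circles: where centre at (x,y) projects
def ringpx(x,y,z,r):
    a=np.linspace(0,6.28,60);q=np.array([proj(p,[x+r*np.cos(b),y+r*np.sin(b),z]) for b in a]);return q.min(0).round(1),q.max(0).round(1)
for z,r in((98,17),(90,20),(48,36),(0,36)):print(z,r,ringpx(436,-154,z,r))
t=telemetry.sense()["eef_pos"];
for dz in(-3,-5,-7): print("deck",dz,ringpx(t[0],t[1],t[2]+dz,27))
E
```

```text
cam [ 421.05636116 -140.04939283  299.13839508]
brown ((288.867431640625, 152.09632873535156), 45.49427032470703) ((289.0497741699219, 151.8134307861328), (87.86954498291016, 90.18795013427734), 144.177978515625)
[206 207 206 206 207 206 207 206 207 208 207 206 207 198 180 146 116 108
 110 113 114 116 115 116 118] [112 113 110 108 106 105 114 146 182 202 206 207 207 206 207 207 207 205
 207 206 207 206 208 207 207]
98 17 (array([271.9, 109.7]), array([327.3, 165.8]))
90 20 (array([268.8, 104.6]), array([331.6, 168.3]))
48 36 (array([255.5,  82.4]), array([350. , 178.7]))
0 36 (array([265. ,  86.6]), array([344.5, 167.9]))
deck -3 (array([258.1, 201.2]), array([368.4, 302.4]))
deck -5 (array([258.8, 200. ]), array([367.7, 300.2]))
deck -7 (array([259.5, 198.9]), array([367.1, 298. ]))
```

View pics/w4c.png

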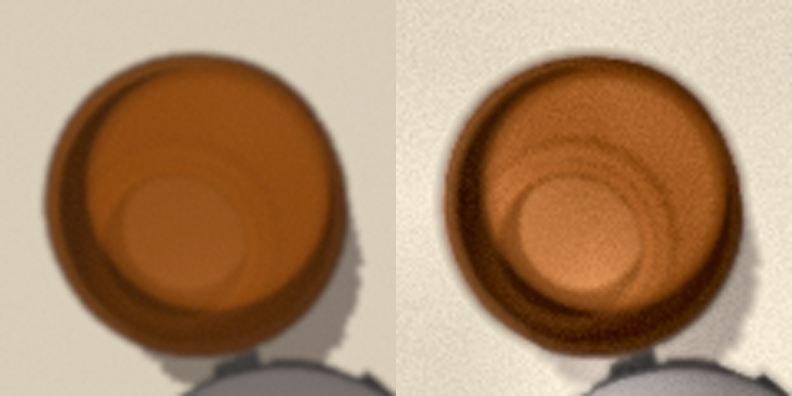

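```bash
python3 - <<'E'
from h import *
p=dict(np.load("w4.npz"))
b=at(p,289.0,151.9,46)
# proper: centre so that ring bbox centre matches
def bb(x,y,z,r):
    a=np.linspace(0,6.28,90);q=np.array([proj(p,[x+r*np.cos(k),y+r*np.sin(k),z]) for k in a]);return (q.min(0)+q.max(0))/2,(q.max(0)-q.min(0))/2
for u,v,z,r in((289,151.9,48,36),(292.7,147,0,33),(284.8,160.6,98,11.5),(289,157.9,98,17)):
    x,y,_=at(p,u,v,z)
    for _ in range(5):
        c,_r=bb(x,y,z,r);d=at(p,u,v,z)-at(p,*c,z);x+=d[0];y+=d[1]
    print((u,v),z,"->",np.round([x,y],1),_r.round(1),"rim px",bb(x,y,98,17)[0].round(1),bb(x,y,98,17)[1].round(1),"z0",bb(x,y,0,33)[0].round(1))
# overlay
im=cv2.resize(p["frame"][90:310,230:390,::-1],None,fx=1,fy=1)
# cap: fit deck circle edges by radial gradient using upper arc
g=cv2.GaussianBlur(cv2.cvtColor(p["frame"],cv2.COLOR_RGB2GRAY),(0,0),1).astype(float)
pts=[]
for a in np.radians(list(range(-20,20,2))+list(range(160,200,2))+list(range(-75,-30,3))+list(range(210,230,3))+list(range(70,111,3))):
    rr=np.arange(42,62,.25);prof=np.array([g[int(round(250+r*np.sin(a))),int(round(317+r*np.cos(a)))] for r in rr])
    d=np.diff(cv2.GaussianBlur(prof[None],(0,0),3)[0]);r=rr[np.argmax(d)];pts.append((317+r*np.cos(a),250+r*np.sin(a)))
pts=np.array(pts,np.float32)
for _ in range(4):
    e=cv2.fitEllipse(pts);th=np.radians(e[2]);q=pts-e[0];R=np.array([[np.cos(th),np.sin(th)],[-np.sin(th),np.cos(th)]]);w=(q@R.T)/(np.array(e[1])/2)
    k=abs(np.hypot(*w.T)-1);pts=pts[k<max(.02,2*np.median(k))]
print("cap ellipse",e,len(pts))
E
```

```text
(289, 151.9) 48 -> [ 449.  -168.4] [46.4 46.5] rim px [282.7 163.9] [27.1 26.9] z0 [293.2 145.5]
(292.7, 147) 0 -> [ 450.2 -169.2] [35.9 36.1] rim px [282.  166.1] [27.1 26.8] z0 [292.7 147. ]
(284.8, 160.6) 98 -> [ 447.1 -166.5] [18.4 18.3] rim px [284.8 160.3] [27.2 27.1] z0 [294.6 143. ]
(289, 157.9) 98 -> [ 446.4 -163.6] [27.3 27.2] rim px [289.  157.9] [27.3 27.2] z0 [297.5 141.3]
cap ellipse ((315.89483642578125, 248.989013671875), (99.95230865478516, 106.11997985839844), 84.13720703125) 49
```

drive_tool:
  series: "-0.06 -0.08 0.1 0 0 0 0.1; -0.117 -0.157 0.22 0 0 0 0.1; -0.117 -0.157 0.22 0 0 0 0.1; -0.117 -0.157 0.22 0 0 0 0.1; -0.117 -0.157 0.22 0 0 0 0.1"

```text
time_s: 6.95
eef_pos: [496.7, -179.6, 130.9]
ee_rot: [0.001, 0.123, 0.992, 0.0]
force: [-0.4, 0.1, -0.2]
grip_width: 0.225
```

```bash
python3 - <<'E'
from h import *
s=telemetry.sense();t=s["eef_pos"];print(s["time_s"],np.round(t,1),np.round(s["ee_rot"],4))
p=eyes.capture("wrist");np.savez("w5.npz",tcp=t,**p)
hsv=cv2.cvtColor(p["frame"],cv2.COLOR_RGB2HSV)
m=((hsv[:,:,1]>150)&(hsv[:,:,0]<20)).astype(np.uint8);m[:,:230]=0;m[:,400:]=0;m[:80]=0;m[260:]=0
c=max(cv2.findContours(m,0,1)[0],key=cv2.contourArea);print("brown",cv2.boundingRect(c),cv2.minEnclosingCircle(c))
im=p["frame"][100:220,250:380,::-1].copy()
lab=cv2.cvtColor(im,cv2.COLOR_BGR2LAB);lab[:,:,0]=cv2.createCLAHE(4,(3,3)).apply(lab[:,:,0]);im=cv2.cvtColor(lab,cv2.COLOR_LAB2BGR)
cv2.imwrite("pics/w5c.png",cv2.resize(im,None,fx=5,fy=5,interpolation=cv2.INTER_CUBIC))
E
```

```text
6.95 [ 496.7 -179.6  130.9] [7.000e-04 1.234e-01 9.924e-01 1.000e-04]
brown (263, 84, 101, 104) ((312.814208984375, 135.52745056152344), 51.69728469848633)
```

View pics/w5c.png

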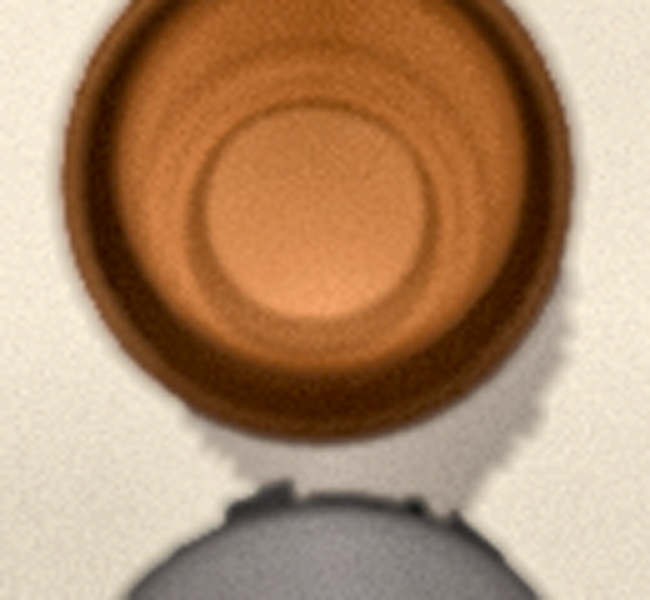

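```bash
python3 - <<'E'
from h import *
d=np.load("w5.npz");p={k:d[k] for k in d.files};t=d["tcp"]
def bb(x,y,z,r):
    a=np.linspace(0,6.28,90);q=np.array([proj(p,[x+r*np.cos(k),y+r*np.sin(k),z]) for k in a]);return (q.min(0)+q.max(0))/2,(q.max(0)-q.min(0))/2
X=np.array([-.9695,.245]);Y=np.array([.245,.9695])
for u,v,z,r in((313.4,136,48,36),(313.2,142,98,11.5),(313.2,142,94,11.5),(315.9,249,t[2]-5,27)):
    x,y=at(p,u,v,z)[:2]
    for _ in range(5):
        c,_r=bb(x,y,z,r);e=at(p,u,v,z)-at(p,*c,z);x+=e[0];y+=e[1]
    D=np.array([x,y])-t[:2];print((u,v),z,np.round([x,y],1),_r.round(1),"tool xy",(D@X).round(1),(D@Y).round(1))
E
```

```text
(313.4, 136) 48 [ 449.4 -168.3] [52.4 53.2] tool xy 48.6 -0.6
(313.2, 142) 98 [ 447.2 -167.4] [21.4 21.6] tool xy 51.0 -0.4
(313.2, 142) 94 [ 447.6 -167.6] [21.  21.2] tool xy 50.6 -0.4
(315.9, 249) 125.90981869462286 [ 496.6 -178.4] [54.5 50.1] tool xy 0.3 1.1
```

The mouth ring is centred at (313,142) and the cap deck at (316,249), so the rim is about 50 mm along tool +x and -1.5 mm along y from the cap. I'm moving over it and then taking a check shot.

drive_tool:
  series: "0.1 -0.003 -0.05 0 0 0 0.1; 0.2 -0.006 -0.05 0 0 0 0.1; 0.3 -0.01 -0.05 0 0 0 0.1; 0.415 -0.013 -0.05 0 0 0 0.1; 0.415 -0.013 -0.05 0 0 0 0.1; 0.415 -0.013 -0.02 0 0 0 0.1; 0.415 -0.013 -0.02 0 0 0 0.1"
  newtons: 90

```text
time_s: 7.7
eef_pos: [448.4, -168.9, 133.1]
ee_rot: [0.001, 0.123, 0.992, 0.0]
force: [-0.2, -0.8, 0.1]
grip_width: 0.211
```

```bash
python3 - <<'E'
from h import *
s=telemetry.sense();print(s["time_s"],np.round(s["eef_pos"],1),np.round(s["ee_rot"],4))
p=eyes.capture("wrist");q=eyes.capture("scene")
f=p["frame"][150:320,230:400,::-1]
l,v=proj(q,[s["eef_pos"][0],s["eef_pos"][1],90]);l=int(l);v=int(v);print(l,v)
g=q["frame"][v-45:v+45,l-45:l+45,::-1]
cv2.imwrite("pics/w6.png",np.hstack([cv2.resize(f,(400,400),interpolation=2),cv2.resize(g,(400,400),interpolation=2)]))
E
```

```text
7.7 [ 448.4 -168.9  133.1] [8.000e-04 1.233e-01 9.924e-01 1.000e-04]
380 266
```

View pics/w6.png

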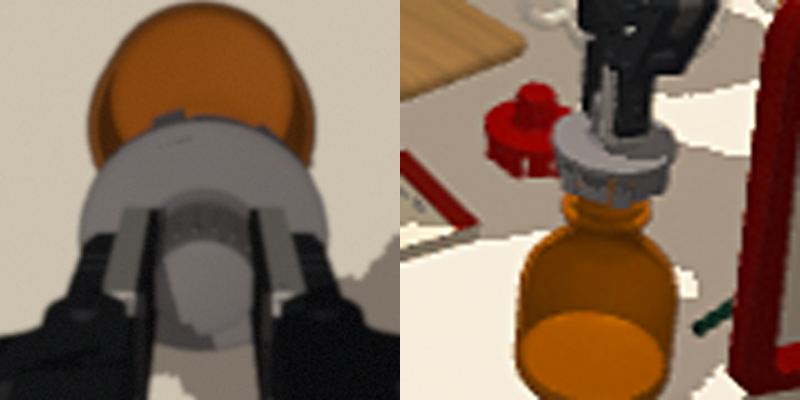

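```bash
python3 - <<'E'
from h import *
s=telemetry.sense();t=s["eef_pos"]
q=eyes.capture("scene");hsv=cv2.cvtColor(q["frame"],cv2.COLOR_RGB2HSV).astype(int)
a=np.linspace(0,6.283,120)
def ring(x,y,z,r):return np.array([proj(q,[x+r*np.cos(k),y+r*np.sin(k),z]) for k in a])
foot=t[2]-26.8
cap=np.vstack([ring(t[0],t[1],foot+1,27),ring(t[0],t[1],foot+20,27)])
def bott(x,y):
    return [(z,ring(x,y,z,r)) for z,r in((90,20),(76,16.5),(48,36),(20,36))]
fr=cv2.cvtColor(q["frame"],cv2.COLOR_RGB2LAB).astype(float)
def edges(v):  # brown b-channel halfway edges
    row=cv2.GaussianBlur(fr,(0,0),.6)[v,:,2];return row
print("cap pred x",cap[:,0].min().round(1),cap[:,0].max().round(1),"rows",cap[:,1].min().round(1),cap[:,1].max().round(1))
x0=int(cap[:,0].min())-6
for v in range(246,268,2):print(v,"S/L",x0,list(zip(hsv[v,x0:x0+44,1].tolist()))and hsv[v,x0:x0+44,1].tolist())
m=((hsv[:,:,1]>150)&(hsv[:,:,0]>8)&(hsv[:,:,0]<22));
for v in range(262,300,4):
    c=np.where(m[v,340:420])[0]+340;print("brown",v,c.min() if len(c) else 0,c.max() if len(c) else 0)
for z,rg in bott(t[0],t[1]):print("pred bottle at TCP",z,rg.min(0).round(1),rg.max(0).round(1))
E
```

```text
cap pred x 367.7 396.5 rows 243.2 266.6
246 S/L 361 [244, 252, 245, 252, 241, 240, 246, 253, 255, 255, 255, 215, 99, 17, 26, 27, 24, 23, 19, 26, 30, 24, 5, 10, 19, 11, 0, 9, 31, 0, 49, 42, 27, 29, 28, 29, 28, 29, 29, 29, 28, 28, 29, 29]
248 S/L 361 [245, 242, 247, 242, 248, 255, 245, 255, 196, 88, 16, 21, 25, 23, 25, 23, 27, 20, 26, 30, 27, 27, 12, 9, 9, 9, 0, 11, 25, 0, 22, 29, 42, 44, 28, 29, 29, 29, 28, 29, 29, 29, 29, 29]
250 S/L 361 [253, 255, 251, 243, 233, 241, 249, 234, 117, 14, 24, 26, 26, 28, 27, 25, 26, 22, 22, 28, 29, 24, 22, 22, 12, 12, 49, 38, 45, 14, 23, 24, 23, 20, 36, 49, 27, 29, 29, 28, 28, 29, 28, 29]
252 S/L 361 [253, 255, 255, 255, 250, 255, 255, 199, 53, 21, 24, 25, 26, 26, 26, 28, 27, 27, 25, 26, 27, 29, 30, 22, 29, 28, 32, 27, 24, 23, 24, 24, 24, 21, 22, 37, 49, 26, 27, 28, 29, 29, 29, 28]
254 S/L 361 [255, 255, 255, 250, 255, 255, 255, 245, 175, 8, 22, 24, 26, 23, 24, 25, 26, 28, 27, 26, 15, 18, 17, 21, 21, 27, 23, 22, 24, 24, 24, 24, 24, 24, 24, 24, 45, 56, 55, 57, 58, 57, 58, 55]
256 S/L 361 [247, 214, 174, 250, 255, 245, 255, 255, 198, 59, 14, 21, 26, 29, 
[... 776 characters left out ...]
6, 9, 15, 18, 25, 23, 49, 132, 72, 14, 20, 18, 18, 20, 12, 16, 21, 13, 34, 49, 55, 53, 55, 55, 55, 54, 54, 54, 54, 54]
266 S/L 361 [52, 53, 51, 55, 54, 54, 55, 54, 52, 57, 148, 255, 252, 255, 255, 252, 227, 225, 149, 67, 99, 177, 3, 11, 10, 34, 154, 163, 192, 223, 86, 51, 53, 54, 54, 56, 54, 55, 55, 55, 54, 53, 54, 54]
brown 262 382 382
brown 266 372 390
brown 270 373 390
brown 274 368 390
brown 278 364 394
brown 282 362 395
brown 286 362 396
brown 290 362 396
brown 294 361 395
brown 298 361 395
pred bottle at TCP 90 [370.7 260.6] [391.2 272.1]
pred bottle at TCP 76 [372.  267.4] [388.8 277.1]
pred bottle at TCP 48 [361.3 273.4] [397.4 294.9]
pred bottle at TCP 20 [360.4 284.4] [396.1 306.5]
```

Both the scene view and the wrist ring say the cap needs about 1.4 mm more along tool +x. I'm correcting that and lowering onto the rim.

drive_tool:
  series: "0.012 0 0 0 0 0 0.1; 0.012 0 0.03 0 0 0 0.1; 0.012 0 0.06 0 0 0 0.1; 0.012 0 0.09 0 0 0 0.1; 0.012 0 0.1 0 0 0 0.1; 0.012 0 0.1 0 0 0 0.1; 0.012 0 0.1 0 0 0 0.1"

```text
time_s: 8.55
eef_pos: [447.0, -168.6, 121.3]
ee_rot: [0.001, 0.123, 0.992, 0.0]
force: [-0.1, 0.9, -0.7]
grip_width: 0.214
```

drive_tool:
  series: "0 0 0.01 0 0 0 0.1; 0 0 0.02 0 0 0 0.1; 0 0 0.02 0 0 0 0.1; 0 0 0.02 0 0 0 0.1"

```text
time_s: 8.95
eef_pos: [447.0, -168.6, 118.9]
ee_rot: [0.001, 0.123, 0.992, 0.0]
force: [-0.1, 0.8, -0.1]
grip_width: 0.214
```

drive_tool:
  series: "0 0 0.01 0 0 0 0.1; 0 0 0.02 0 0 0 0.1; 0 0 0.02 0 0 0 0.1; 0 0 0.02 0 0 0 0.1"

```text
time_s: 9.35
eef_pos: [447.6, -169.2, 117.3]
ee_rot: [0.002, 0.123, 0.992, -0.001]
force: [-0.1, -0.8, 4.5]
grip_width: 0.215
```

drive_tool:
  series: "0 0 0.01 0 0 0 0.1; 0 0 0.02 0 0 0 0.1; 0 0 0.02 0 0 0 0.1; 0 0 0.02 0 0 0 0.1"

```text
time_s: 9.75
eef_pos: [448.1, -169.4, 115.7]
ee_rot: [0.003, 0.123, 0.992, -0.001]
force: [-1.6, 1.5, 7.2]
grip_width: 0.213
```

drive_tool:
  series: "0 0 0.01 0 0 0 0.1; 0 0 0.02 0 0 0 0.1; 0 0 0.02 0 0 0 0.1; 0 0 0.02 0 0 0 0.1"

```text
time_s: 10.15
eef_pos: [447.8, -169.3, 113.0]
ee_rot: [0.002, 0.123, 0.992, -0.001]
force: [-1.9, 0.3, -0.7]
grip_width: 0.213
```

The push rose to at least 7 N and then dropped to nothing, which fits the click. I'm now pressing into the seal.

drive_tool:
  series: "0 0 0.01 0 0 0 0.1; 0 0 0.02 0 0 0 0.1; 0 0 0.02 0 0 0 0.1; 0 0 0.02 0 0 0 0.1"

```text
time_s: 10.55
eef_pos: [447.8, -169.3, 110.6]
ee_rot: [0.002, 0.123, 0.992, -0.001]
force: [-1.3, 0.7, 0.0]
grip_width: 0.217
```

drive_tool:
  series: "0 0 0.01 0 0 0 0.1; 0 0 0.02 0 0 0 0.1; 0 0 0.02 0 0 0 0.1; 0 0 0.02 0 0 0 0.1"

```text
time_s: 10.95
eef_pos: [448.1, -169.4, 109.0]
ee_rot: [0.003, 0.123, 0.992, -0.001]
force: [-4.7, 1.8, 10.1]
grip_width: 0.213
```

drive_tool:
  series: "0 0 0.01 0 0 0 0.1; 0 0 0.015 0 0 0 0.1; 0 0 0.015 0 0 0 0.1; 0 0 0.015 0 0 0 0.1"

```text
time_s: 11.35
eef_pos: [448.7, -169.7, 109.1]
ee_rot: [0.004, 0.123, 0.992, -0.002]
force: [-6.9, 3.7, 20.7]
grip_width: 0.218
```

drive_tool:
  series: "0.006 0 0.015 0 0 0 0.1; 0.006 0 0.015 0 0 0 0.1; 0.006 0 0.015 0 0 0 0.1; 0.006 0 0.015 0 0 0 0.1; 0.006 0 0.015 0 0 0 0.1; 0.006 0 0.015 0 0 0 0.1"

```text
time_s: 11.95
eef_pos: [448.6, -169.7, 109.1]
ee_rot: [0.005, 0.123, 0.992, -0.002]
force: [-6.4, 3.9, 19.4]
grip_width: 0.217
```

```bash
python3 - <<'E'
from h import *
q=eyes.capture("scene");s=telemetry.sense();print(s["time_s"],np.round(s["eef_pos"],1),np.round(s["force"],1),np.round(s["wrist_torque"],2))
p=eyes.capture("wrist")
l,v=map(int,proj(q,[s["eef_pos"][0],s["eef_pos"][1],80]))
g=q["frame"][v-45:v+45,l-45:l+45,::-1];f=p["frame"][100:320,210:430,::-1]
cv2.imwrite("pics/w7.png",np.hstack([cv2.resize(f,(400,400),interpolation=2),cv2.resize(g,(400,400),interpolation=2)]))
s=telemetry.sense();print(s["time_s"],np.round(s["eef_pos"],1),np.round(s["force"],1))
E
```

```text
12.0 [ 448.5 -169.7  109.1] [-5.9  4.3 20.1] [0.77 1.02 0.03]
12.05 [ 448.6 -169.7  109.1] [-6.3  4.2 19.7]
```

View pics/w7.png

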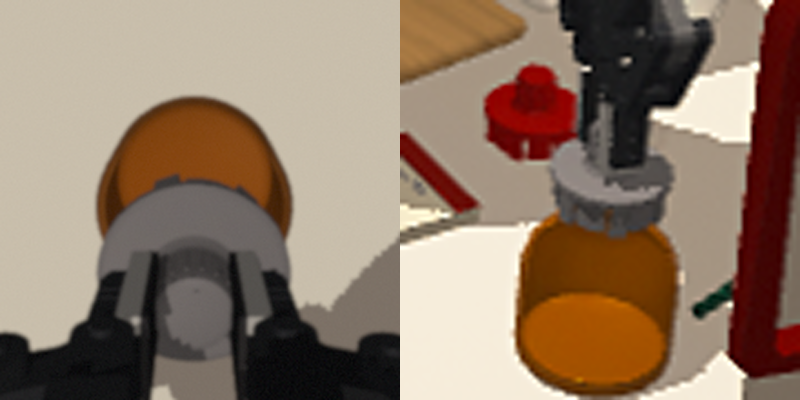

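The cap sits down over the neck, level and centred (scene crop about (612,185)), with the bead hidden and the bottle upright. The push is steady at 20 N and no longer moves the cap down. I'm handing in.

```bash
python3 -c "
from h import *
print(ctrl.finish_job())"
```

```text
the job is handed in; nothing more can be done
None
```

I picked up the 54 mm cap (the medium grey one at the near end of the board), set it on the open bottle, clicked it on and handed in while still pressing. The hand-in reports no verdict.

- **Click:** the highest push I read was about 7 N, as readings came only between the 2 mm steps. It then dropped to zero. I did not see the 10 to 14 N peak itself.
- **Final hold:** the push was steady at about 20 N down with the tool no longer sinking. That is above the 5 to 8 N the seal takes and well below 70 N. The cap's foot worked out at about 82 mm above the bottle's underside, i.e. fully down. This is inferred from the tool height, not measured directly.
- **Last pictures:** the cap was level and centred, and the bottle was upright in its place. I saw nothing disturbed, but the last crops did not show the mug or the other two caps. The arm never went near them after picking up the cap.
- **Disagreements:** before placing, the bottle body and the mouth ring gave positions about 2 mm apart. I went with the mouth ring, and the scene camera agreed with it. About 7 N of sideways force was left at the end and one correction did not remove it.

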